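# Find the full nail tin by feel

## Robot

A 6-joint arm with a two-finger parallel gripper is mounted at the origin on a cart in front of the work surface, level with it; the furniture and walls round the work are solid. World frame = base frame: x ahead of the robot, y to its left, z up, the work surface at z = 0. Lengths are in m, angles in rad, forces in N, time in s.
With the tool pointing down it reaches from about 0.35 to 0.975 m from the base axis. Payload 4.9 kg.
Tool frame: the origin (TCP) lies at the very end of the fingers, on their centre line; the grasp point (between the pads) lies 19 mm behind it (manip.hold_point_z is the distance from the TCP to the grasp point, in m); z points along the fingers, y is the direction in which the jaws open and shut (so a half turn about z gives the same grasp; the last joint's range is limited). The gripper opens to 85 mm and grips with 20 to 120 N. Pads are 22 mm wide; open, the fingers measure 114 mm over their backs; the gripper's body (76 mm by 85 mm) begins 54 mm behind the grasp point. The pads swing forward as they close: fully open they stand 13 mm farther back than shut.
Start: joints at [1.151, 0.053, 1.613, -0, 1.476, -0.119], TCP at [0.185, 0.597, 0.231] pointing down, gripper open.
Joint ranges: [-3.01, 3.01], [-1.01, 2.22], [0.06, 2.58], [-1.02, 4.17], [0.09, 2.62], [-3.14, 3.14]. Speed limits (rad/s): [2.57, 2.57, 3.14, 3.14, 3.14, 3.14].

## Interface

Orientations are given as a unit quaternion [w, x, y, z].
In Python, from plant import manip gives the robot as it stands. The module is installed in compiled form; this text tells all that it offers.
- The arm moves only by the shell command python3 -m creep 'ROWS'. ROWS is JSON, a list of rows, each a list of 7 numbers: the turn, a rotation vector about the tool's x, y, z in degrees, then the shift along the tool's x, y, z in m, then the opening, from 0 (shut) to 1 (fully open). In form: [[ax, ay, az, tx, ty, tz, jaw], ...]. A call has 1 to 20 rows; each row shifts and turns the commanded pose from where the row before left it, along the tool's axes as they then stand; what a row does not reach is not made up. A row lasts 1/12 s, in which the tool goes at most 41.7 mm and 7.16 degrees, less where a joint would pass 70% of its speed; a pose out of reach is approached as far as the arm can. A call is refused whole if a number of a shift passes 0.0417 or a number of a turn 7.16, either way. A call with a gripper value outside its range is refused whole. The fingers move at their own pace and stop on an object; the grip force is fixed at half the most. Time passes only in rows, so rows that do not move let the fingers close. It gives the time, the measured TCP pose, the force and the opening at its end, in the units of the state.
- manip.state(): the state, without advancing time (a new reading comes with each control period).
- manip.grab_frame(name): name is "side" or "top" or "wrist"; returns the picture (400x640x3 uint8, blue, green, red); there is no depth.
- manip.get_calibration(name): a dict with "fx", "fy", "cx", "cy" (pixels), "xyz" and "attitude" of the camera in the world. Camera axes: x right, y down, z forward; pixel columns grow to the right and rows downward; lengths in m; the calibration is good to about 2 mm. A picture is of the moment at which its call begins: read the wrist's pose just before it. get_calibration takes no time and is no camera call; for the wrist camera it gives the pose at the moment of the call.
- manip.job_done(): hands the job in, once; it reports no verdict.
Trained networks look in the newest picture that a camera, given by its name, has taken for a name from the list of things; names that differ only in an ending like _2 or _b are one class to them, and where a whole thing is asked for, a point or a joint stands for the part that bears it (a point fixed in the world has none). Each returns a list of dicts, best first, with "confidence" (0 to 1); they miss things now and then, are a little off and sometimes report something else, mostly with a low value. They report only what shows in the picture. A call takes as long as a camera call. They do not tell look-alikes from the thing itself.
- manip.cut_out(target, camera): "pixels" (400x640 bool, what is visible of it) and "rect" ([left, top, right, bottom] in pixels, round what is visible of it).
The state is a dict: "time": time; "joint_pos": joint angles; "joint_vel": joint speeds; "joint_efforts": joint torques, N m; "tool_pos": TCP position; "tool_rot": TCP orientation; "contact_force": force on the tool from outside, world axes, zero at the start; "ft_torque": the same for the moment, N m; "gripper_width": opening from 0.0 (shut) to 1.0 (fully open).
Only numpy, scipy, OpenCV 4.12 (cv2) and the standard library are available. Lean on these libraries where they do the work, as an engineer would, in place of code of your own. Each camera call takes 0.05 s, during which the arm holds its last target.

## Task

Three look-alike closed nail tins stand among other things in the tray, and only one is still full: heft them one at a time from the robot's left to its right, lifting each one clear by about 8 cm and setting it back upright in the tray before the next (the right-hand one need not go back if it is the one you want). Then hold up the heaviest, upright and still, about 20 cm above the table, and finish while holding it there with the other two standing in the tray. Keep the tins upright throughout and leave everything else where it lies.

Things in the scene. Friction and masses are not known exactly. Their poses are not given: they have to be found in the camera images.
- tray: Shallow open plywood tray, fixed to the table: 260 mm (its x) by 440 mm (its y), walls 8 mm thick and 28 mm high, floor 8 mm thick, so its inside floor is 8 mm above the table. Origin: centre of the underside, on the table top. Its y axis runs to the robot's left, its x axis away from the robot; it may be turned by up to 0.25 rad.
- tin_left_centre (a point): One of three closed round tins that look alike: 58 mm in diameter, 60 mm tall, green body, blank pale label band, silver lid (top 15 mm, 60 mm wide) that stays on. This is the one farthest to the robot's left (+y of the tray). The point is its centre, 30 mm above its underside, 38 mm above the table at first; z along its axis.
- tin_left: The same tin as tin_left_centre; origin at the centre of its underside. The tins weigh 0.2 to 0.85 kg with what is in them; the heaviest (any of the three, it changes) outweighs both others by at least 0.2 kg.
- tin_middle_centre (a point): One of three closed round tins that look alike: 58 mm in diameter, 60 mm tall, green body, blank pale label band, silver lid (top 15 mm, 60 mm wide) that stays on. This is the one in the middle. The point is its centre, 30 mm above its underside, 38 mm above the table at first; z along its axis.
- tin_middle: The same tin as tin_middle_centre; origin at the centre of its underside. The tins weigh 0.2 to 0.85 kg with what is in them; the heaviest (any of the three, it changes) outweighs both others by at least 0.2 kg.
- tin_right_centre (a point): One of three closed round tins that look alike: 58 mm in diameter, 60 mm tall, green body, blank pale label band, silver lid (top 15 mm, 60 mm wide) that stays on. This is the one farthest to the robot's right (-y of the tray). The point is its centre, 30 mm above its underside, 38 mm above the table at first; z along its axis.
- tin_right: The same tin as tin_right_centre; origin at the centre of its underside. The tins weigh 0.2 to 0.85 kg with what is in them; the heaviest (any of the three, it changes) outweighs both others by at least 0.2 kg.
- knob: Black star knob, 48 mm across, 30 mm tall, lying in the tray between the left and middle tins, towards the far wall; origin at the centre of its underside. Bystander.
- hex_key: Grey hex key, 169 mm long with a 49 mm foot, 9 mm thick, lying in the tray along the wall nearest the robot; origin at the middle of its outline. Bystander.
- screwdriver: Red-handled screwdriver, 220 mm long, on the table left of the tray. Bystander.
- spanner: Open-ended steel spanner, 210 mm long, on the table right of the tray. Bystander.
- sanding_block: Brown sanding block, 67 x 114 x 35 mm, on the table left of the tray. Bystander.
Things that resemble listed ones, but are neither listed nor needed, are in the scene too. What is shaped like the tin_middle but orange or turquoise is not meant. What is shaped like the tin_left but blue is not meant.

How it is judged:
On the way, in this order (a step that is already met when the one before it is completed fails the run):
1. the left tin is lifted by the gripper (its centre more than 70 mm above the table, i.e. over 30 mm up) (height (world z) of tin_left_centre above 0.07 m and contact force between the fingers and tin_left above 1 N), for 0.2 s.
2. the left tin is back upright in the tray and the middle tin is lifted likewise (height (world z) of tin_middle_centre above 0.07 m and contact force between the fingers and tin_middle above 1 N and z of tin_left_centre in the frame of tray between 0.03 and 0.044 m and angle between tin_left's own z axis and vertical below 0.15 rad and x of tin_left_centre in the frame of tray between -0.11 and 0.11 m and y of tin_left_centre in the frame of tray between -0.2 and 0.2 m), for 0.2 s.
3. the left and middle tins are back upright in the tray and the right tin is lifted likewise (height (world z) of tin_right_centre above 0.07 m and contact force between the fingers and tin_right above 1 N and z of tin_left_centre in the frame of tray between 0.03 and 0.044 m and angle between each of tin_left, tin_middle's own z axis and vertical below 0.15 rad and x of tin_left_centre in the frame of tray between -0.11 and 0.11 m and y of tin_left_centre in the frame of tray between -0.2 and 0.2 m and z of tin_middle_centre in the frame of tray between 0.03 and 0.044 m and x of tin_middle_centre in the frame of tray between -0.11 and 0.11 m and y of tin_middle_centre in the frame of tray between -0.2 and 0.2 m), for 0.2 s.
At the end, for the whole second after the job is handed in: Fingers alone hold the heaviest tin (contents press on its floor with over 4 N), its centre over 160 mm above the table, within 14 degrees of upright, slower than 30 mm/s; the other two stand upright (8 degrees) on the tray floor, untouched by the fingers (((contact force between tin_left_c0 and anything else above 4 N and height (world z) of tin_left_centre above 0.16 m and contact force between the fingers and tin_left above 1 N and contact force between tin_left and tray below 0.1 N and angle between tin_left's own z axis and vertical below 0.25 rad and linear speed of tin_left below 0.03 m/s and z of tin_middle_centre in the frame of tray between 0.03 and 0.044 m and angle between each of tin_middle, tin_right's own z axis and vertical below 0.15 rad and x of tin_middle_centre in the frame of tray between -0.11 and 0.11 m and y of tin_middle_centre in the frame of tray between -0.2 and 0.2 m and contact force between each of tin_left, the fingers and tin_middle below 0.1 N and z of tin_right_centre in the frame of tray between 0.03 and 0.044 m and x of tin_right_centre in the frame of tray between -0.11 and 0.11 m and y of tin_right_centre in the frame of tray between -0.2 and 0.2 m and contact force between each of tin_left, the fingers and tin_right below 0.1 N) or (contact force between tin_middle_c0 and anything else above 4 N and height (world z) of tin_middle_centre above 0.16 m and contact force between the fingers and tin_middle above 1 N and contact force between tin_middle and tray below 0.1 N and angle between tin_middle's own z axis and vertical below 0.25 rad and linear speed of tin_middle below 0.03 m/s and z of tin_left_centre in the frame of tray between 0.03 and 0.044 m and angle between each of tin_left, tin_right's own z axis and vertical below 0.15 rad and x of tin_left_centre in the frame of tray between -0.11 and 0.11 m and y of tin_left_centre in the frame of tray between -0.2 and 0.2 m and contact force between each of tin_middle, the fingers and tin_left below 0.1 N and z of tin_right_centre in the frame of tray between 0.03 and 0.044 m and x of tin_right_centre in the frame of tray between -0.11 and 0.11 m and y of tin_right_centre in the frame of tray between -0.2 and 0.2 m and contact force between each of tin_middle, the fingers and tin_right below 0.1 N) or (contact force between tin_right_c0 and anything else above 4 N and height (world z) of tin_right_centre above 0.16 m and contact force between the fingers and tin_right above 1 N and contact force between tin_right and tray below 0.1 N and angle between tin_right's own z axis and vertical below 0.25 rad and linear speed of tin_right below 0.03 m/s and z of tin_left_centre in the frame of tray between 0.03 and 0.044 m and angle between each of tin_left, tin_middle's own z axis and vertical below 0.15 rad and x of tin_left_centre in the frame of tray between -0.11 and 0.11 m and y of tin_left_centre in the frame of tray between -0.2 and 0.2 m and contact force between each of tin_right, the fingers and tin_left below 0.1 N and z of tin_middle_centre in the frame of tray between 0.03 and 0.044 m and x of tin_middle_centre in the frame of tray between -0.11 and 0.11 m and y of tin_middle_centre in the frame of tray between -0.2 and 0.2 m and contact force between each of tin_right, the fingers and tin_middle below 0.1 N))); the arm keeps its last pose, push and grip.
It fails at once if a tin is tipped by more than about 35 degrees (angle between any of tin_left, tin_middle, tin_right's own z axis and vertical above 0.6 rad).
It fails at once if a bystander is moved by more than 30 mm (distance of any of knob, hex_key, screwdriver, spanner, sanding_block from where it was at the start of the episode above 0.03 m).
It also fails if it takes over 72 s, if anything falls off the work surface, if the arm or the gripper's body presses on something with over 40 N, if the wrist force passes 120 N, or if a joint passes its speed limit or range.

## Working session

There is one attempt and no reset: what is moved stays moved. The work goes in short steps, Python scripts to look and compute and a shell command to move; the robot and the scene stay as the last step left them, time stands still between calls to the robot, and variables do not carry over. Pictures are saved under pics/ and viewed, and the job is handed in when it is done.

```bash
mkdir -p pics; python3 - <<'E'
from plant import manip
import cv2
print(manip.state())
for n in ("top","side","wrist"):
    print(n,manip.get_calibration(n))
    cv2.imwrite(f"pics/{n}0.png",manip.grab_frame(n))
E
```

```text
{'time': 0.0, 'joint_pos': array([ 1.15099820e+00,  5.33662455e-02,  1.61431099e+00, -1.73905347e-05,
        1.47601604e+00, -1.19051933e-01]), 'joint_vel': array([ 0.0009876 , -0.00027253, -0.00141009,  0.00114093, -0.00052428,
        0.00080117]), 'joint_efforts': array([ 1.11665024e-03, -3.93677258e+01, -3.70179069e+01, -7.78687195e-05,
        6.96096671e-03, -2.32133289e-05]), 'tool_pos': array([0.18492003, 0.59635196, 0.23004706]), 'tool_rot': array([-2.71225630e-04,  1.49806124e-01,  9.88714834e-01, -1.01472342e-03]), 'contact_force': array([-0.65304876, -0.46592998, -0.903902  ]), 'ft_torque': array([0.01673628, 0.00218812, 0.02666473]), 'gripper_width': 1.0008586277858815}
top {'fx': 429.88553158832775, 'fy': 429.88553158832775, 'cx': 324.9460781682252, 'cy': 199.5550834332767, 'xyz': array([ 0.36065279, -0.02402319,  1.39869148]), 'attitude': array([ 0.05820007, -0.69920773,  0.71039038, -0.05537885])}
side {'fx': 399.2767368716397, 'fy': 399.2767368716397, 'cx': 312.761702456043, 'cy': 208.55996296756692, 'xyz': array([0.37500788, 1.23582399, 0.74053464]), 'attitude': array([ 0.04302402, -0.06693241,  0.85909758, -0.5055891 ])}
wrist {'fx': 286.43722993821757, 'fy': 286.43722993821757, 'cx': 314.7786892324608, 'cy': 202.0921378437973, 'xyz': array([0.10397767, 0.62115931, 0.37314729]), 'attitude': array([0.13408078, 0.79369653, 0.58534116, 0.09717969])}
```

View pics/top0.png

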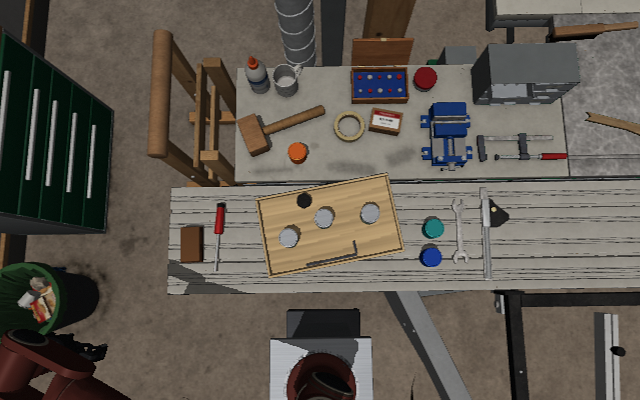

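View pics/side0.png

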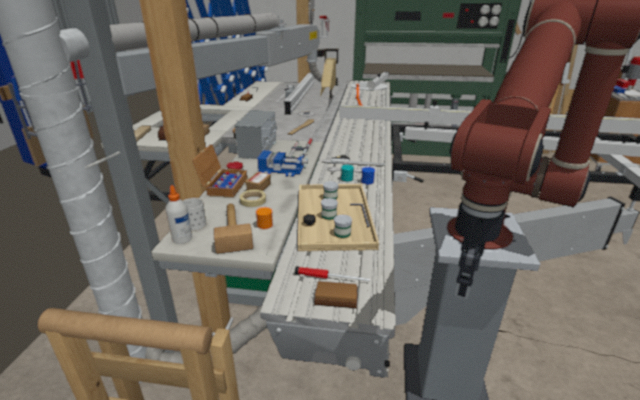

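View pics/wrist0.png

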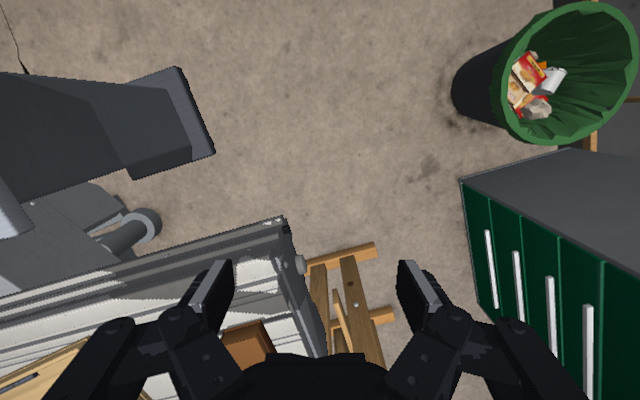

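Candidates in the top picture: the silver-lidded tins in the tray at (289,237) left, (324,217) middle and (370,213) right. The orange (298,153), turquoise (433,228) and blue (431,257) tins stand outside the tray and are not meant. The knob is at (304,201) and the hex key around (335,255).

```bash
cat > h.py <<'E'
import numpy as np, cv2
from plant import manip
from scipy.spatial.transform import Rotation as R
def q2R(q): return R.from_quat([q[1],q[2],q[3],q[0]]).as_matrix()
def ray(cal,u,v,z):
    A=q2R(cal["attitude"]); d=A@np.array([(u-cal["cx"])/cal["fx"],(v-cal["cy"])/cal["fy"],1.])
    return cal["xyz"]+d*(z-cal["xyz"][2])/d[2]
def proj(cal,p):
    c=q2R(cal["attitude"]).T@(np.array(p)-cal["xyz"])
    return np.array([cal["fx"]*c[0]/c[2]+cal["cx"],cal["fy"]*c[1]/c[2]+cal["cy"]])
E
python3 - <<'E'
from h import *
c=manip.get_calibration("top"); im=manip.grab_frame("top")
for n,g in (("tin_left",(289,237)),("tin_middle",(324,217)),("tin_right",(370,213))):
    u,v=g
    # silver lid segmentation: low saturation
    x0,y0=u-16,v-16; cr=im[y0:y0+32,x0:x0+32]; hsv=cv2.cvtColor(cr,cv2.COLOR_BGR2HSV)
    m=((hsv[...,1]<45)&(hsv[...,2]>110)).astype(np.uint8)
    k,l,s,ce=cv2.connectedComponentsWithStats(m); i=1+np.argmax(s[1:,4])
    cu,cv_=ce[i]+[x0,y0]; print(n,s[i],cu,cv_,ray(c,cu,cv_,.068), "diam px exp",c["fx"]*.06/1.33)
for n,p in dict(c1=(257,199),c2=(388,174),c3=(402,249),c4=(270,275)).items(): print(n,ray(c,*p,.028))
print("knob",ray(c,304,201,.03),"hexends",ray(c,306,264,.012),ray(c,355,253,.012),ray(c,353,241,.012))
for n in ("tin_left","knob","hex_key"):
    for d in manip.cut_out(n,"top"):
        print(n,d["confidence"],d["rect"],ray(c,(d["rect"][0]+d["rect"][2])/2,(d["rect"][1]+d["rect"][3])/2,.05))
cv2.imwrite("pics/crop.png",cv2.resize(im[165:285,245:415],None,fx=4,fy=4,interpolation=2))
E
```

```text
tin_left [  5   7  20  19 279] 287.5412186379928 237.45878136200716 [0.45965224 0.09714456 0.068     ] diam px exp 19.393332252105008
tin_middle [  6   8  19  19 268] 323.0410447761194 217.69776119402985 [ 0.51938233 -0.01355739  0.068     ] diam px exp 19.393332252105008
tin_right [  7   7  19  19 276] 370.0688405797101 212.97826086956522 [ 0.53183248 -0.1604138   0.068     ] diam px exp 19.393332252105008
c1 [0.58841294 0.19939117 0.028     ]
c2 [ 0.6640304  -0.22704074  0.028     ]
c3 [ 0.42036404 -0.26189883  0.028     ]
c4 [0.34564483 0.15611387 0.028     ]
knob [0.57907142 0.0473367  0.03      ] hexends [0.37828534 0.04344773 0.012     ] [ 0.41068847 -0.11376937  0.012     ] [ 0.44910724 -0.10836006  0.012     ]
tin_left 0.63 [281.0, 228.0, 297.5, 246.8] [0.46109064 0.09342445 0.05      ]
tin_left 0.6 [418.4, 246.8, 439.9, 267.7] [ 0.39260837 -0.3412165   0.05      ]
knob 0.53 [296.9, 190.8, 309.7, 209.5] [0.57865154 0.04849831 0.05      ]
hex_key 0.65 [295.2, 191.7, 309.9, 211.3] [0.57434644 0.0509134  0.05      ]
hex_key 0.47 [306.5, 243.8, 359.0, 266.6] [ 0.40360163 -0.04190375  0.05      ]
```

View pics/crop.png

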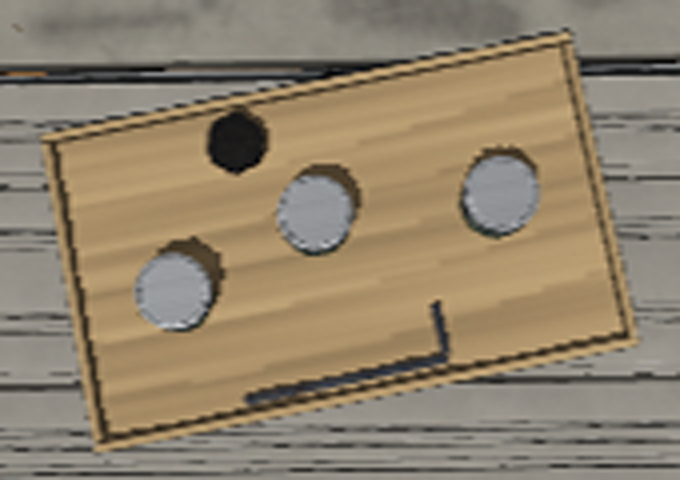

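The choice is clear: the three silver-lidded tins in the tray. I'll square the jaws to the tray first (yaw about 0.175 rad).

```bash
python3 -m creep '[[0,0,-6.9,0,0,0,1],[0,0,-6.9,0,0,0,1],[0,0,-6.9,0,0,0,1],[0,0,-6.8,0,0,0,1],[0,0,0,0,0,0,1]]'
cat >> h.py <<'E'
def show(target=None):
    s=manip.state(); A=q2R(s["tool_rot"]); print("t",round(s["time"],2),"tcp",s["tool_pos"].round(4),"F",s["contact_force"].round(2),"w",round(float(s["gripper_width"]),3)); print("axes x,y,z",A.T.round(3).tolist())
    if target is not None: print("tool delta",(A.T@(np.array(target)-s["tool_pos"])).round(4))
    return s
E
python3 -c "
from h import *
show((.46,.097,.2))"
```

```text
time: 0.77
tool_pos: [0.1852, 0.5969, 0.2312]
tool_rot: [0.0, -0.09, 0.996, -0.0]
contact_force: [-0.0, -0.6, -0.3]
gripper_width: 0.999
t 0.77 tcp [0.1852 0.5969 0.2312] F [-0.01 -0.6  -0.3 ] w 0.999
axes x,y,z [[-0.984, -0.18, 0.0], [-0.18, 0.984, -0.0], [0.0, -0.0, -1.0]]
tool delta [-0.1803 -0.5412  0.0313]
```

```bash
python3 -m creep '[[0,0,0,-0.012,-0.036,0.002,1],[0,0,0,-0.012,-0.036,0.002,1],[0,0,0,-0.012,-0.036,0.002,1],[0,0,0,-0.012,-0.036,0.002,1],[0,0,0,-0.012,-0.036,0.002,1],[0,0,0,-0.012,-0.036,0.002,1],[0,0,0,-0.012,-0.036,0.002,1],[0,0,0,-0.012,-0.036,0.002,1],[0,0,0,-0.012,-0.036,0.002,1],[0,0,0,-0.012,-0.036,0.002,1],[0,0,0,-0.012,-0.036,0.002,1],[0,0,0,-0.012,-0.036,0.002,1],[0,0,0,-0.012,-0.036,0.002,1],[0,0,0,-0.012,-0.036,0.002,1],[0,0,0,-0.012,-0.036,0.002,1],[0,0,0,0,0,0,1],[0,0,0,0,0,0,1]]'
python3 - <<'E'
from h import *
show((.46,.097,.2)); c=manip.get_calibration("wrist"); im=manip.grab_frame("wrist"); cv2.imwrite("pics/w1.png",im)
print(c["xyz"]); print(proj(c,(.46,.097,.068)),proj(c,(.519,-.0136,.068)),proj(c,(.532,-.16,.068)))
E
```

```text
time: 2.18
tool_pos: [0.4589, 0.0962, 0.2012]
tool_rot: [-0.0, -0.086, 0.996, 0.0]
contact_force: [0.0, -0.6, -0.2]
gripper_width: 1.001
t 2.18 tcp [0.4589 0.0962 0.2012] F [ 0.05 -0.58 -0.24] w 1.001
axes x,y,z [[-0.985, -0.172, 0.001], [-0.172, 0.985, 0.0], [-0.001, 0.0, -1.0]]
tool delta [-0.0012  0.0006  0.0012]
[0.37541094 0.08115612 0.34422074]
[315.86607275 193.47581109] [202.82692918 228.86442617] [ 60.5163419  217.92993219]
```

View pics/w1.png

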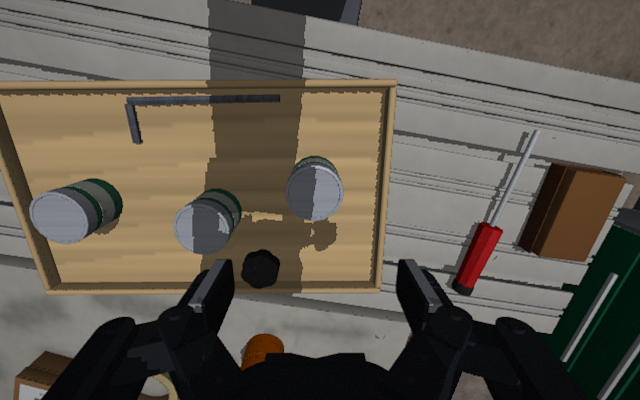

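The wrist view shows the left lid at about (315,190), the middle lid at (205,226) and the right lid at (62,217), all near the predictions.

```bash
python3 - <<'E'
from h import *
c=manip.get_calibration("wrist"); im=cv2.imread("pics/w1.png")
for g in ((315,190),(203,226),(62,217)): print(ray(c,*g,.068))
cv2.imwrite("pics/w1c.png",cv2.resize(im[140:270,20:360],None,fx=2.3,fy=2.3,interpolation=2))
E
```

```text
[0.4561071  0.09668604 0.068     ]
[ 0.51551782 -0.01223048  0.068     ]
[ 0.53090719 -0.1569504   0.068     ]
```

View pics/w1c.png

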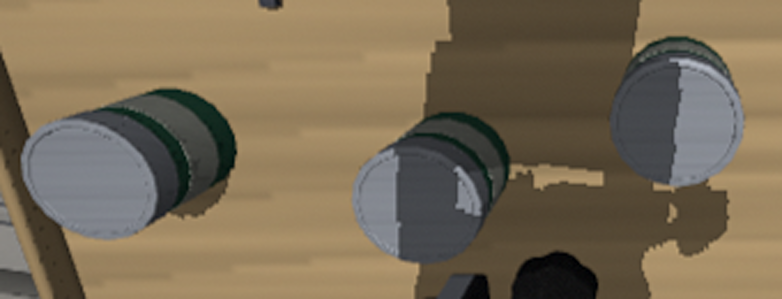

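```bash
python3 -m creep '[[0,0,0,0.001,0.0005,0.03,1],[0,0,0,0,0,0.03,1],[0,0,0,0,0,0.03,1],[0,0,0,0,0,0.03,1],[0,0,0,0,0,0.025,1],[0,0,0,0,0,0.02,1],[0,0,0,0,0,0.018,1],[0,0,0,0,0,0,1],[0,0,0,0,0,0,1],[0,0,0,0,0,0,0.3],[0,0,0,0,0,0,0.3],[0,0,0,0,0,0,0.3],[0,0,0,0,0,0,0.3],[0,0,0,0,0,0,0.3],[0,0,0,0,0,0,0.3]]'
python3 - <<'E'
from h import *
show(); cv2.imwrite("pics/w2.png",manip.grab_frame("wrist"))
E
```

```text
time: 3.48
tool_pos: [0.4597, 0.0977, 0.0209]
tool_rot: [0.002, -0.09, 0.996, -0.001]
contact_force: [-0.7, -1.8, 6.1]
gripper_width: 0.666
t 3.48 tcp [0.4597 0.0977 0.0209] F [-0.67 -1.84  6.07] w 0.666
axes x,y,z [[-0.984, -0.179, -0.004], [-0.179, 0.984, -0.002], [0.005, -0.001, -1.0]]
```

View pics/w2.png

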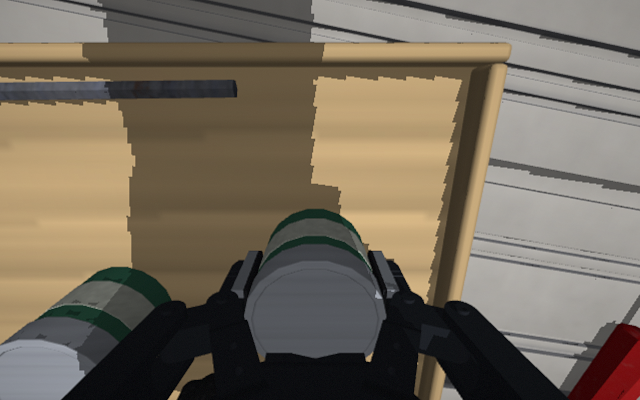

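Gripped on the tin (opening about 57 mm). Lifting.

```bash
python3 -m creep '[[0,0,0,0,0,-0.005,0.3],[0,0,0,0,0,-0.01,0.3],[0,0,0,0,0,-0.015,0.3],[0,0,0,0,0,-0.015,0.3],[0,0,0,0,0,-0.015,0.3],[0,0,0,0,0,-0.015,0.3],[0,0,0,0,0,-0.01,0.3],[0,0,0,0,0,0,0.3],[0,0,0,0,0,0,0.3],[0,0,0,0,0,0,0.3],[0,0,0,0,0,0,0.3],[0,0,0,0,0,0,0.3],[0,0,0,0,0,0,0.3]]'
python3 - <<'E'
from h import *
for i in range(4):
    s=show(); im=manip.grab_frame("wrist")
print(s["joint_efforts"].round(3),s["ft_torque"].round(3)); cv2.imwrite("pics/w3.png",im)
E
```

```text
time: 4.62
tool_pos: [0.4568, 0.0979, 0.1024]
tool_rot: [-0.001, -0.089, 0.996, 0.0]
contact_force: [0.5, -0.6, -7.0]
gripper_width: 0.667
t 4.62 tcp [0.4568 0.0979 0.1024] F [ 0.47 -0.6  -7.05] w 0.667
axes x,y,z [[-0.984, -0.178, 0.002], [-0.178, 0.984, 0.0], [-0.002, -0.0, -1.0]]
t 4.67 tcp [0.457  0.0979 0.1026] F [ 0.04 -0.87 -7.27] w 0.668
axes x,y,z [[-0.984, -0.178, 0.001], [-0.178, 0.984, 0.0], [-0.001, -0.0, -1.0]]
t 4.72 tcp [0.4572 0.0979 0.1028] F [-0.24  0.52 -6.71] w 0.666
axes x,y,z [[-0.984, -0.178, 0.001], [-0.178, 0.984, 0.0], [-0.001, -0.0, -1.0]]
t 4.77 tcp [0.4573 0.0979 0.103 ] F [ 0.07  0.28 -6.6 ] w 0.664
axes x,y,z [[-0.984, -0.178, 0.001], [-0.178, 0.984, 0.0], [-0.001, -0.0, -1.0]]
[ 3.0000e-03 -2.7953e+01 -3.8103e+01  3.0000e-03 -2.0000e-03  0.0000e+00] [ 0.036  0.026 -0.056]
```

View pics/w3.png

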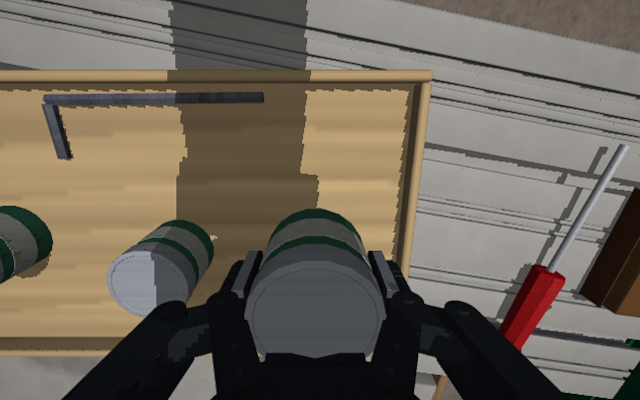

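The left tin hefts at about 6.7 N and hangs upright in the jaws. Setting it back.

```bash
python3 -m creep '[[0,0,0,0,0,0.01,0.3],[0,0,0,0,0,0.015,0.3],[0,0,0,0,0,0.018,0.3],[0,0,0,0,0,0.015,0.3],[0,0,0,0,0,0.01,0.3],[0,0,0,0,0,0.007,0.3],[0,0,0,0,0,0.004,0.3],[0,0,0,0,0,0.003,0.3],[0,0,0,0,0,0.001,0.3],[0,0,0,0,0,0,0.3],[0,0,0,0,0,0,0.3],[0,0,0,0,0,0,0.3]]'
python3 - <<'E'
from h import *
show()
E
```

```text
time: 5.82
tool_pos: [0.4583, 0.098, 0.021]
tool_rot: [0.001, -0.089, 0.996, -0.0]
contact_force: [-0.1, -1.2, -6.1]
gripper_width: 0.662
t 5.82 tcp [0.4583 0.098  0.021 ] F [-0.1  -1.2  -6.15] w 0.662
axes x,y,z [[-0.984, -0.178, -0.002], [-0.178, 0.984, -0.0], [0.002, 0.0, -1.0]]
```

```bash
python3 -m creep '[[0,0,0,0,0,0.001,0.3],[0,0,0,0,0,0.001,0.3],[0,0,0,0,0,0,0.3],[0,0,0,0,0,0,0.3]]'
```

```text
time: 6.15
tool_pos: [0.4584, 0.098, 0.021]
tool_rot: [0.0, -0.09, 0.996, -0.0]
contact_force: [-8.6, -1.0, 11.0]
gripper_width: 0.665
```

```bash
python3 -m creep '[[0,0,0,0,0,-0.001,0.3],[0,0,0,0,0,0,0.75],[0,0,0,0,0,0,1],[0,0,0,0,0,0,1],[0,0,0,0,0,0,1],[0,0,0,0,0,0,1],[0,0,0,0,0,-0.015,1],[0,0,0,0,0,-0.02,1],[0,0,0,0,0,-0.025,1],[0,0,0,0,0,-0.03,1],[0,0,0,0,0,-0.03,1],[0,0,0,0,0,-0.02,1],[0,0,0,0,0,0,1],[0,0,0,0,0,0,1]]'
python3 - <<'E'
from h import *
show((.518,-.0135,.16)); cv2.imwrite("pics/w4.png",manip.grab_frame("wrist"))
E
```

```text
time: 7.32
tool_pos: [0.4585, 0.098, 0.1608]
tool_rot: [0.002, -0.089, 0.996, -0.0]
contact_force: [-0.5, 0.6, -0.3]
gripper_width: 1.002
t 7.32 tcp [0.4585 0.098  0.1608] F [-0.51  0.61 -0.26] w 1.002
axes x,y,z [[-0.984, -0.178, -0.003], [-0.178, 0.984, -0.0], [0.003, 0.0, -1.0]]
tool delta [-0.0387 -0.1203  0.001 ]
```

View pics/w4.png

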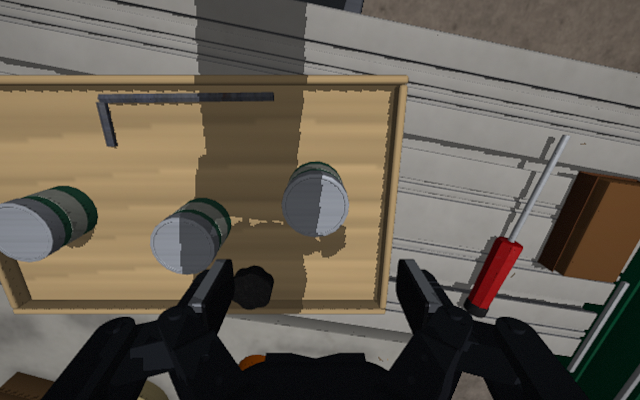

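The left tin stands upright at (315,205), with empty force −0.3 N. Next, the move over the middle tin at (184,245).

```bash
python3 -m creep '[[0,0,0,-0.006,-0.02,0,1],[0,0,0,-0.01,-0.03,0,1],[0,0,0,-0.01,-0.03,0,1],[0,0,0,-0.008,-0.025,0,1],[0,0,0,-0.005,-0.015,0,1],[0,0,0,0,0,0,1],[0,0,0,0,0,0,1],[0,0,0,0,0,0,1]]'
python3 - <<'E'
from h import *
show((.518,-.0135,.16)); c=manip.get_calibration("wrist"); im=manip.grab_frame("wrist"); cv2.imwrite("pics/w5.png",im); print(proj(c,(.518,-.0135,.068)))
E
```

```text
time: 8.03
tool_pos: [0.5163, -0.0123, 0.1581]
tool_rot: [-0.001, -0.09, 0.996, 0.001]
contact_force: [-0.1, 1.2, 0.7]
gripper_width: 1.0
t 8.03 tcp [ 0.5163 -0.0123  0.1581] F [-0.14  1.19  0.7 ] w 1.0
axes x,y,z [[-0.984, -0.179, 0.002], [-0.179, 0.984, 0.001], [-0.002, 0.001, -1.0]]
tool delta [-0.0015 -0.0015 -0.0019]
[313.57175154 208.7624644 ]
```

View pics/w5.png

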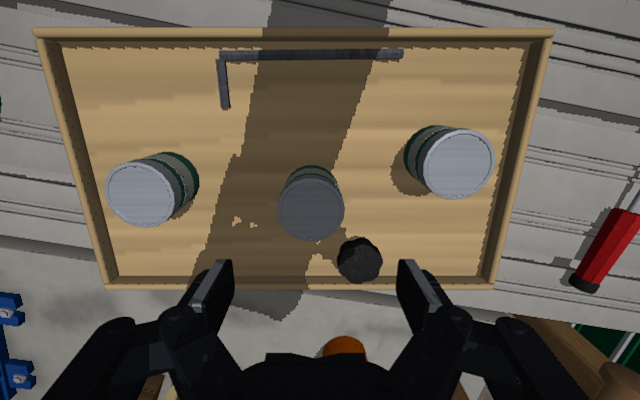

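```bash
python3 -m creep '[[0,0,0,-0.0005,-0.003,0.02,1],[0,0,0,0,0,0.025,1],[0,0,0,0,0,0.03,1],[0,0,0,0,0,0.025,1],[0,0,0,0,0,0.02,1],[0,0,0,0,0,0.015,1],[0,0,0,0,0,0.005,1],[0,0,0,0,0,0,1],[0,0,0,0,0,0,1],[0,0,0,0,0,0,0.3],[0,0,0,0,0,0,0.3],[0,0,0,0,0,0,0.3],[0,0,0,0,0,0,0.3],[0,0,0,0,0,0,0.3],[0,0,0,0,0,0,0.3]]'
python3 - <<'E'
from h import *
show(); cv2.imwrite("pics/w6.png",manip.grab_frame("wrist"))
E
```

```text
time: 9.33
tool_pos: [0.5196, -0.016, 0.0211]
tool_rot: [0.001, -0.089, 0.996, -0.0]
contact_force: [-1.1, 2.1, 7.5]
gripper_width: 0.67
t 9.33 tcp [ 0.5196 -0.016   0.0211] F [-1.11  2.09  7.5 ] w 0.67
axes x,y,z [[-0.984, -0.178, -0.003], [-0.178, 0.984, -0.0], [0.003, 0.0, -1.0]]
```

View pics/w6.png

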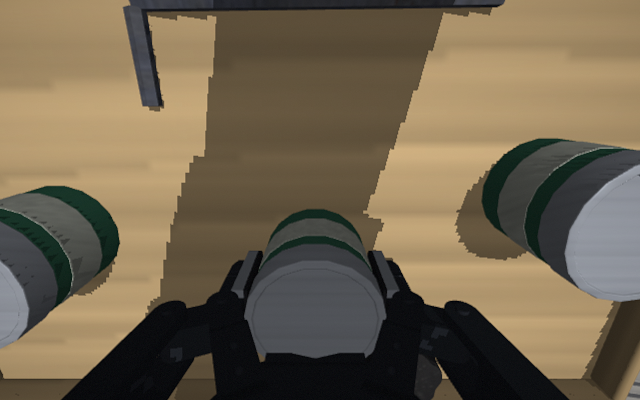

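The middle tin is gripped, centred in the jaws at (315,310). Lifting.

```bash
python3 -m creep '[[0,0,0,0,0,-0.005,0.3],[0,0,0,0,0,-0.01,0.3],[0,0,0,0,0,-0.015,0.3],[0,0,0,0,0,-0.015,0.3],[0,0,0,0,0,-0.015,0.3],[0,0,0,0,0,-0.015,0.3],[0,0,0,0,0,-0.01,0.3],[0,0,0,0,0,0,0.3],[0,0,0,0,0,0,0.3],[0,0,0,0,0,0,0.3],[0,0,0,0,0,0,0.3],[0,0,0,0,0,0,0.3],[0,0,0,0,0,0,0.3]]'
python3 - <<'E'
from h import *
for i in range(4):
    s=show(); im=manip.grab_frame("wrist")
cv2.imwrite("pics/w7.png",im)
E
```

```text
time: 10.47
tool_pos: [0.5176, -0.0159, 0.1033]
tool_rot: [-0.001, -0.089, 0.996, 0.0]
contact_force: [-0.1, 0.3, -3.9]
gripper_width: 0.666
t 10.47 tcp [ 0.5176 -0.0159  0.1033] F [-0.06  0.27 -3.95] w 0.666
axes x,y,z [[-0.984, -0.178, 0.002], [-0.178, 0.984, 0.001], [-0.002, 0.0, -1.0]]
t 10.52 tcp [ 0.5178 -0.016   0.1036] F [ 0.21 -0.04 -3.9 ] w 0.668
axes x,y,z [[-0.984, -0.178, 0.001], [-0.178, 0.984, 0.0], [-0.001, 0.0, -1.0]]
t 10.57 tcp [ 0.5179 -0.016   0.1038] F [ 0.97  0.46 -5.13] w 0.662
axes x,y,z [[-0.984, -0.178, 0.001], [-0.178, 0.984, 0.0], [-0.001, 0.0, -1.0]]
t 10.62 tcp [ 0.518  -0.016   0.1039] F [ 0.85 -0.38 -3.17] w 0.664
axes x,y,z [[-0.984, -0.178, 0.001], [-0.178, 0.984, 0.0], [-0.001, 0.0, -1.0]]
```

The middle tin reads about 4 N, lighter than the left one. Setting it back.

```bash
python3 -m creep '[[0,0,0,0,0,0.01,0.3],[0,0,0,0,0,0.015,0.3],[0,0,0,0,0,0.018,0.3],[0,0,0,0,0,0.015,0.3],[0,0,0,0,0,0.01,0.3],[0,0,0,0,0,0.007,0.3],[0,0,0,0,0,0.004,0.3],[0,0,0,0,0,0.003,0.3],[0,0,0,0,0,0.002,0.3],[0,0,0,0,0,0.001,0.3],[0,0,0,0,0,0,0.3],[0,0,0,0,0,0,0.3]]'
```

```text
time: 11.67
tool_pos: [0.5192, -0.0162, 0.0212]
tool_rot: [0.001, -0.09, 0.996, -0.0]
contact_force: [-5.3, 0.8, 6.7]
gripper_width: 0.666
```

```bash
python3 -m creep '[[0,0,0,0,0,0,0.3],[0,0,0,0,0,0,0.75],[0,0,0,0,0,0,1],[0,0,0,0,0,0,1],[0,0,0,0,0,0,1],[0,0,0,0,0,0,1],[0,0,0,0,0,-0.015,1],[0,0,0,0,0,-0.02,1],[0,0,0,0,0,-0.025,1],[0,0,0,0,0,-0.03,1],[0,0,0,0,0,-0.03,1],[0,0,0,0,0,-0.02,1],[0,0,0,0,0,0,1]]' && python3 -m creep '[[0,0,0,0.002,-0.02,0,1],[0,0,0,0.002,-0.03,0,1],[0,0,0,0.003,-0.034,0,1],[0,0,0,0.003,-0.03,0,1],[0,0,0,0.002,-0.02,0,1],[0,0,0,0,-0.01,0,1],[0,0,0,0,0,0,1],[0,0,0,0,0,0,1],[0,0,0,0,0,0,1]]'
python3 - <<'E'
from h import *
show((.532,-.160,.16)); c=manip.get_calibration("wrist"); im=manip.grab_frame("wrist"); cv2.imwrite("pics/w8.png",im); print(proj(c,(.532,-.160,.068)))
E
```

```text
time: 12.75
tool_pos: [0.5216, -0.0166, 0.1654]
tool_rot: [0.005, -0.09, 0.996, -0.001]
contact_force: [0.6, -0.3, 0.6]
gripper_width: 0.998
time: 13.5
tool_pos: [0.5319, -0.1587, 0.1587]
tool_rot: [-0.0, -0.09, 0.996, 0.0]
contact_force: [-0.3, 0.4, 0.2]
gripper_width: 1.004
t 13.5 tcp [ 0.5319 -0.1587  0.1587] F [-0.28  0.41  0.22] w 1.004
axes x,y,z [[-0.984, -0.179, 0.001], [-0.179, 0.984, 0.001], [-0.001, 0.001, -1.0]]
tool delta [ 0.0001 -0.0013 -0.0013]
[313.75767027 206.66995171]
```

View pics/w8.png

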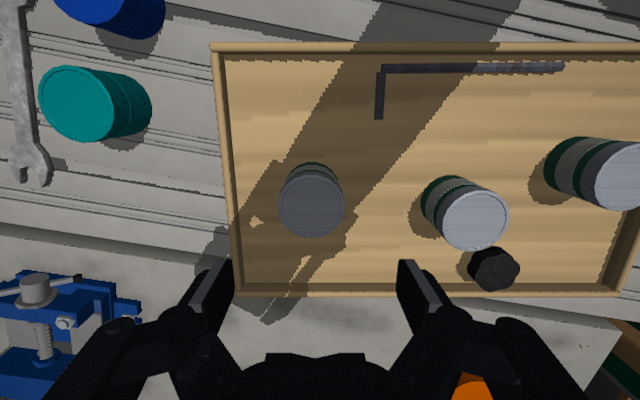

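The middle tin stands upright at (472,220). The right lid is at (311,203) against (314,207) predicted, so I'm correcting by about 3 mm.

```bash
python3 -m creep '[[0,0,0,0.002,-0.003,0.02,1],[0,0,0,0,0,0.025,1],[0,0,0,0,0,0.03,1],[0,0,0,0,0,0.025,1],[0,0,0,0,0,0.02,1],[0,0,0,0,0,0.015,1],[0,0,0,0,0,0.005,1],[0,0,0,0,0,0,1],[0,0,0,0,0,0,1],[0,0,0,0,0,0,0.3],[0,0,0,0,0,0,0.3],[0,0,0,0,0,0,0.3],[0,0,0,0,0,0,0.3],[0,0,0,0,0,0,0.3],[0,0,0,0,0,0,0.3]]'
python3 - <<'E'
from h import *
show(); cv2.imwrite("pics/w9.png",manip.grab_frame("wrist"))
E
```

```text
time: 14.8
tool_pos: [0.5321, -0.1636, 0.0212]
tool_rot: [0.001, -0.089, 0.996, -0.001]
contact_force: [0.4, 2.7, 5.9]
gripper_width: 0.667
t 14.8 tcp [ 0.5321 -0.1636  0.0212] F [0.42 2.69 5.86] w 0.667
axes x,y,z [[-0.984, -0.178, -0.003], [-0.178, 0.984, -0.001], [0.003, -0.001, -1.0]]
```

View pics/w9.png

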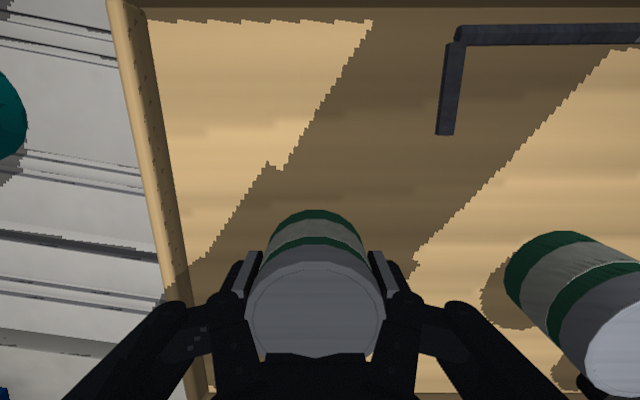

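The right tin is gripped, centred at (315,310). Lifting.

```bash
python3 -m creep '[[0,0,0,0,0,-0.005,0.3],[0,0,0,0,0,-0.01,0.3],[0,0,0,0,0,-0.015,0.3],[0,0,0,0,0,-0.015,0.3],[0,0,0,0,0,-0.015,0.3],[0,0,0,0,0,-0.015,0.3],[0,0,0,0,0,-0.01,0.3],[0,0,0,0,0,0,0.3],[0,0,0,0,0,0,0.3],[0,0,0,0,0,0,0.3],[0,0,0,0,0,0,0.3],[0,0,0,0,0,0,0.3],[0,0,0,0,0,0,0.3]]'
python3 - <<'E'
from h import *
for i in range(4):
    s=show(); im=manip.grab_frame("wrist")
E
```

```text
time: 15.93
tool_pos: [0.5301, -0.1629, 0.1033]
tool_rot: [-0.001, -0.089, 0.996, 0.0]
contact_force: [0.4, -0.3, -1.7]
gripper_width: 0.663
t 15.93 tcp [ 0.5301 -0.1629  0.1033] F [ 0.44 -0.3  -1.66] w 0.663
axes x,y,z [[-0.984, -0.178, 0.001], [-0.178, 0.984, 0.001], [-0.002, 0.001, -1.0]]
t 15.98 tcp [ 0.5303 -0.163   0.1035] F [-0.42  0.05 -3.02] w 0.665
axes x,y,z [[-0.984, -0.178, 0.001], [-0.178, 0.984, 0.001], [-0.001, 0.001, -1.0]]
t 16.03 tcp [ 0.5304 -0.1631  0.1037] F [ 0.07 -0.3  -2.16] w 0.666
axes x,y,z [[-0.984, -0.178, 0.001], [-0.178, 0.984, 0.001], [-0.001, 0.0, -1.0]]
t 16.08 tcp [ 0.5305 -0.1631  0.1039] F [ 0.07 -0.09 -1.19] w 0.669
axes x,y,z [[-0.984, -0.178, 0.001], [-0.178, 0.984, 0.0], [-0.001, 0.0, -1.0]]
```

The right tin reads about 2 N and the middle about 4 N, so the left one, at about 6.9 N, is the heaviest. Putting the right tin back.

```bash
python3 -m creep '[[0,0,0,0,0,0.01,0.3],[0,0,0,0,0,0.015,0.3],[0,0,0,0,0,0.018,0.3],[0,0,0,0,0,0.015,0.3],[0,0,0,0,0,0.01,0.3],[0,0,0,0,0,0.007,0.3],[0,0,0,0,0,0.004,0.3],[0,0,0,0,0,0.003,0.3],[0,0,0,0,0,0.002,0.3],[0,0,0,0,0,0.001,0.3],[0,0,0,0,0,0,0.3],[0,0,0,0,0,0,0.3]]'
```

```text
time: 17.13
tool_pos: [0.5315, -0.1636, 0.0212]
tool_rot: [0.001, -0.09, 0.996, -0.0]
contact_force: [-4.4, 0.9, 5.7]
gripper_width: 0.667
```

```bash
python3 -m creep '[[0,0,0,0,0,0,0.3],[0,0,0,0,0,0,0.75],[0,0,0,0,0,0,1],[0,0,0,0,0,0,1],[0,0,0,0,0,0,1],[0,0,0,0,0,0,1],[0,0,0,0,0,-0.015,1],[0,0,0,0,0,-0.02,1],[0,0,0,0,0,-0.025,1],[0,0,0,0,0,-0.03,1],[0,0,0,0,0,-0.03,1],[0,0,0,0,0,-0.02,1],[0,0,0,0,0,0,1]]' && python3 -m creep '[[0,0,0,0.002,0.02,0,1],[0,0,0,0.003,0.03,0,1],[0,0,0,0.003,0.035,0,1],[0,0,0,0.003,0.035,0,1],[0,0,0,0.003,0.035,0,1],[0,0,0,0.003,0.035,0,1],[0,0,0,0.003,0.035,0,1],[0,0,0,0.003,0.03,0,1],[0,0,0,0.002,0.015,0,1],[0,0,0,0,0,0,1],[0,0,0,0,0,0,1],[0,0,0,0,0,0,1]]'
python3 - <<'E'
from h import *
show((.4584,.098,.16)); c=manip.get_calibration("wrist"); im=manip.grab_frame("wrist"); cv2.imwrite("pics/w10.png",im); print(proj(c,(.4584,.098,.068)))
E
```

```text
time: 18.22
tool_pos: [0.5338, -0.1646, 0.1656]
tool_rot: [0.005, -0.089, 0.996, -0.003]
contact_force: [-0.3, 0.4, 0.7]
gripper_width: 0.997
time: 19.22
tool_pos: [0.4579, 0.0975, 0.1587]
tool_rot: [-0.0, -0.089, 0.996, -0.0]
contact_force: [0.5, -0.1, 0.2]
gripper_width: 1.0
t 19.22 tcp [0.4579 0.0975 0.1587] F [ 0.53 -0.14  0.25] w 1.0
axes x,y,z [[-0.984, -0.178, 0.001], [-0.178, 0.984, -0.0], [-0.001, -0.001, -1.0]]
tool delta [-0.0006  0.0004 -0.0013]
[315.89851412 207.42516964]
```

View pics/w10.png

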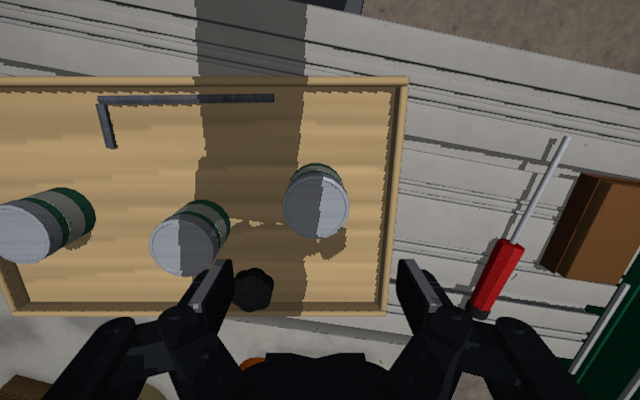

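All three tins stand upright, with the left lid at (315,206) where expected. Descending and gripping it.

```bash
python3 -m creep '[[0,0,0,0,0.0005,0.02,1],[0,0,0,0,0,0.025,1],[0,0,0,0,0,0.03,1],[0,0,0,0,0,0.025,1],[0,0,0,0,0,0.02,1],[0,0,0,0,0,0.015,1],[0,0,0,0,0,0.005,1],[0,0,0,0,0,0,1],[0,0,0,0,0,0,1],[0,0,0,0,0,0,0.3],[0,0,0,0,0,0,0.3],[0,0,0,0,0,0,0.3],[0,0,0,0,0,0,0.3],[0,0,0,0,0,0,0.3],[0,0,0,0,0,0,0.3],[0,0,0,0,0,0,0.3]]' && python3 -m creep '[[0,0,0,0,0,-0.005,0.3],[0,0,0,0,0,-0.01,0.3],[0,0,0,0,0,-0.015,0.3],[0,0,0,0,0,-0.015,0.3],[0,0,0,0,0,-0.015,0.3],[0,0,0,0,0,-0.015,0.3],[0,0,0,0,0,-0.015,0.3],[0,0,0,0,0,-0.015,0.3],[0,0,0,0,0,-0.015,0.3],[0,0,0,0,0,-0.015,0.3],[0,0,0,0,0,-0.015,0.3],[0,0,0,0,0,-0.015,0.3],[0,0,0,0,0,-0.01,0.3],[0,0,0,0,0,-0.005,0.3],[0,0,0,0,0,0,0.3],[0,0,0,0,0,0,0.3],[0,0,0,0,0,0,0.3],[0,0,0,0,0,0,0.3]]' && python3 -m creep '[[0,0,0,0,0,0,0.3],[0,0,0,0,0,0,0.3],[0,0,0,0,0,0,0.3],[0,0,0,0,0,0,0.3],[0,0,0,0,0,0,0.3],[0,0,0,0,0,0,0.3]]'
python3 - <<'E'
from h import *
show(); s=manip.grab_frame("side"); cv2.imwrite("pics/s11.png",cv2.resize(s[120:320,220:540],None,fx=2.4,fy=2.4)); show()
cv2.imwrite("pics/w11.png",manip.grab_frame("wrist"))
print(manip.state()["joint_vel"].round(4))
E
```

```text
time: 20.6
tool_pos: [0.4594, 0.0983, 0.021]
tool_rot: [0.001, -0.09, 0.996, -0.0]
contact_force: [-0.4, -2.4, 6.1]
gripper_width: 0.667
time: 22.1
tool_pos: [0.4571, 0.0985, 0.1979]
tool_rot: [-0.001, -0.089, 0.996, 0.0]
contact_force: [-0.5, 0.4, -6.8]
gripper_width: 0.665
time: 22.6
tool_pos: [0.4579, 0.0986, 0.1993]
tool_rot: [0.0, -0.089, 0.996, 0.0]
contact_force: [0.0, 0.1, -7.2]
gripper_width: 0.664
t 22.6 tcp [0.4579 0.0986 0.1993] F [ 0.04  0.06 -7.21] w 0.664
axes x,y,z [[-0.984, -0.178, -0.0], [-0.178, 0.984, 0.0], [0.0, 0.0, -1.0]]
t 22.65 tcp [0.4579 0.0985 0.1993] F [ 0.49  0.03 -6.99] w 0.665
axes x,y,z [[-0.984, -0.178, -0.0], [-0.178, 0.984, 0.0], [0.0, 0.0, -1.0]]
[ 0.0011 -0.0006  0.0001  0.0017 -0.001   0.0006]
```

View pics/s11.png

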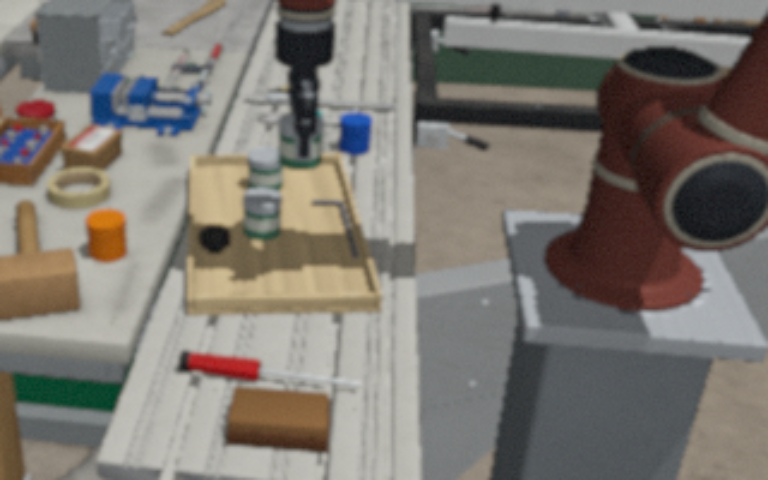

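View pics/w11.png

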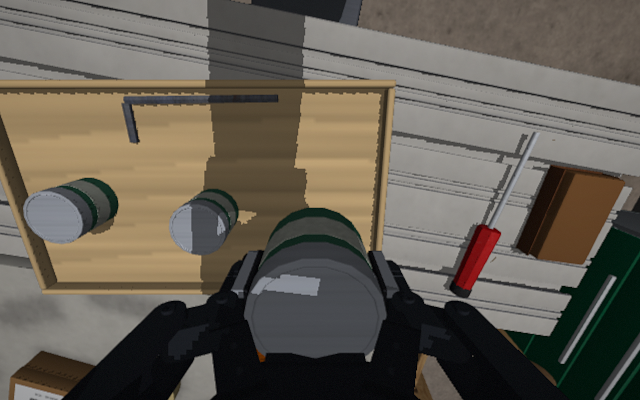

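Both views show the left tin held upright. Its centre is about 0.216 m up (near 20 cm), it weighs about 7 N, and it isn't moving. The other two stand upright in the tray at wrist (70,210) and (203,222).

```bash
python3 -c "
from plant import manip
manip.job_done()"
```

```text
the job is handed in; nothing more can be done
```

I hefted the three tins from left to right, lifting each about 8 cm and setting it back upright in the tray. They read about 6.9 N (left), 4 N (middle) and 2 N (right), so the left one is the heaviest.

I handed the job in at 22.7 s of the 72 s allowed, holding the left tin upright with its centre about 0.216 m above the table.

- **Hold:** the last wrist force was about −7 N, joint speeds were near zero, and the jaws were closed on the tin at about 57 mm.
- **Other tins:** the last wrist picture shows the middle and right tins upright in the tray and clear of the fingers.
- **Bystanders:** the hex key, screwdriver and sanding block look unmoved in the last wrist picture. The knob is hidden there and the spanner is out of view; the knob still shows in place in the last side picture. I didn't measure any of them.
- **Disagreements:** nothing failed. The first position estimates were 2–4 mm off for the middle and right tins, corrected from the wrist camera. Readings for the two lighter tins scattered by about 1 N, less than the gaps between tins.

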